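# Change over the engraver's trays

## Task

The tray of small boxes has been left standing out: first push it fully home. Then hook a fingertip behind the lip of the graver tray (the one with the three mushroom-handled gravers) and draw it fully out to its stop. Do it all with the fingertips, gripping nothing, and leave the file tray shut and the loose things on the bench where they are.

Things in the scene. Friction and masses are not known exactly. Their poses are not given: they have to be found in the camera images.
- graver_tray_case: fixed wooden tray case, 170 long (x) x 126 wide x 54 mm high, the rear 100 mm under a clear roof; origin on the bench under its centre. Its own -x points level out of its open front (85 mm from the origin), the way its tray draws out. It holds the graver tray. The three cases stand about 220 mm apart across the bench, in any order, each turned up to 0.18 rad.
- graver_tray_lip (a point): middle of the top edge of the graver tray's lip, moving with the tray, 44 mm above the bench; axes as the case: -x is the way the tray draws out, y runs along the lip. The lip is an upright bar 10 mm thick (5 mm to either side of this point along x), 110 mm long, 34 mm high. Shut, its front face is 61 mm before the case. Behind it is an open finger well, 50 mm long
- graver_tray (a joint): how far the graver tray is out of its case, m: 0 = fully home (shut), 0.09 = fully out at its stop; it stays where it is left, about 2 to 4 N moves it slowly. It holds three gravers side by side: mushroom-shaped wooden handles (28 mm across) at the front with thin steel shafts. It starts shut or nearly so (0 to 10 mm out).
- box_tray_case: fixed wooden tray case, 170 long (x) x 126 wide x 54 mm high, the rear 100 mm under a clear roof; origin on the bench under its centre. Its own -x points level out of its open front (85 mm from the origin), the way its tray draws out. It holds the box tray. The three cases stand about 220 mm apart across the bench, in any order, each turned up to 0.18 rad.
- box_tray_lip (a point): middle of the top edge of the box tray's lip, moving with the tray, 44 mm above the bench; axes as the case: -x is the way the tray draws out, y runs along the lip. The lip is an upright bar 10 mm thick (5 mm to either side of this point along x), 110 mm long, 34 mm high. Shut, its front face is 61 mm before the case. Behind it is an open finger well, 50 mm long
- box_tray (a joint): how far the box tray is out of its case, m: 0 = fully home (shut), 0.09 = fully out at its stop; it stays where it is left, about 2 to 4 N moves it slowly. It holds twelve small clear-and-white square boxes (26 mm) in rows. It starts standing 50 to 80 mm out.
- file_tray_case: fixed wooden tray case, 170 long (x) x 126 wide x 54 mm high, the rear 100 mm under a clear roof; origin on the bench under its centre. Its own -x points level out of its open front (85 mm from the origin), the way its tray draws out. It holds the file tray. The three cases stand about 220 mm apart across the bench, in any order, each turned up to 0.18 rad.
- file_tray_lip (a point): middle of the top edge of the file tray's lip, moving with the tray, 44 mm above the bench; axes as the case: -x is the way the tray draws out, y runs along the lip. The lip is an upright bar 10 mm thick (5 mm to either side of this point along x), 110 mm long, 34 mm high. Shut, its front face is 61 mm before the case. Behind it is an open finger well, 50 mm long
- file_tray (a joint): how far the file tray is out of its case, m: 0 = fully home (shut), 0.09 = fully out at its stop; it stays where it is left, about 2 to 4 N moves it slowly. It holds six slim dark files lying lengthwise. It starts shut and must be left so.
- graver_tray_well (a point): centre of the floor of the graver tray's finger well, 14 mm above the bench, 30 mm behind the lip point, moving with the tray; axes as the case. The well is always uncovered: 50 mm clear along x between the lip's back face and an upright bulkhead 30 mm high (flush with the case's front when shut), 102 mm clear along y between low ends 24 mm above the bench
- box_tray_well (a point): centre of the floor of the box tray's finger well, 14 mm above the bench, 30 mm behind the lip point, moving with the tray; axes as the case. The well is always uncovered: 50 mm clear along x between the lip's back face and an upright bulkhead 30 mm high (flush with the case's front when shut), 102 mm clear along y between low ends 24 mm above the bench
- graver: bystander: loose graver lying on the bench, mushroom wooden handle 28 mm across and 36 mm long at its -x end, steel shaft 70 mm to +x; origin on the bench under the joint of the two
- loupe: bystander: black eyeglass loupe standing up, 30 mm high, 36 mm across its wide top; origin under its centre
- jar: bystander: amber glass jar with a steel cap, 48 mm across, 60 mm high; origin under its centre
- wood_block: bystander: wooden block 60 x 50 x 35 mm high; origin under its centre

How it is judged (in metres and radians):
On the way, in this order (a step that is already met when the one before it is completed fails the run):
1. the box tray is pushed fully home (value of joint box_tray below 0.005 m), for 0.2 s.
2. the graver tray is on its way out, drawn by a finger behind its lip (contact force between the fingers and graver_tray_c1 above 0.5 N and value of joint graver_tray between 0.02 and 0.08 m), for 0.05 s.
3. the graver tray is drawn fully out (value of joint graver_tray above 0.084 m), for 0.2 s.
At the end, for the whole second after the job is handed in: The box tray is home (within 5 mm), the graver tray is out at its stop (within 6 mm of its 90 mm travel) and still, the file tray is shut (within 10 mm), and the four loose things stand within 20 mm of where they were, not tipped (within 0.35 rad) (value of joint box_tray below 0.005 m and value of joint graver_tray above 0.084 m and value of joint file_tray below 0.01 m and velocity of joint graver_tray between -0.005 and 0.005 m/s and not (distance of graver from where it was at the start of the episode above 0.02 m or angle between graver's own z axis and vertical above 0.35 rad) and not (distance of loupe from where it was at the start of the episode above 0.02 m or angle between loupe's own z axis and vertical above 0.35 rad) and not (distance of jar from where it was at the start of the episode above 0.02 m or angle between jar's own z axis and vertical above 0.35 rad) and not (distance of wood_block from where it was at the start of the episode above 0.02 m or angle between wood_block's own z axis and vertical above 0.35 rad)); the robot touches nothing.
It fails at once if the file tray is drawn out by more than 10 mm (value of joint file_tray above 0.01 m).
It fails at once if the lip of the box tray or of the graver tray is pinched (both its faces pressed by the fingers at once, over 3 N each) ((contact force between the fingers and graver_tray_c0 above 3 N and contact force between the fingers and graver_tray_c1 above 3 N) or (contact force between the fingers and box_tray_c0 above 3 N and contact force between the fingers and box_tray_c1 above 3 N)).
It fails at once if a loose thing on the bench is lifted, pushed more than 20 mm or tipped ((distance of graver from where it was at the start of the episode above 0.02 m or angle between graver's own z axis and vertical above 0.35 rad) or (distance of loupe from where it was at the start of the episode above 0.02 m or angle between loupe's own z axis and vertical above 0.35 rad) or (distance of jar from where it was at the start of the episode above 0.02 m or angle between jar's own z axis and vertical above 0.35 rad) or (distance of wood_block from where it was at the start of the episode above 0.02 m or angle between wood_block's own z axis and vertical above 0.35 rad)).
It also fails if it takes over 48 s, if anything falls off the work surface, if the arm or the gripper's body presses on something with over 40 N, if the wrist force passes 120 N, or if a joint passes its speed limit or range.

## Robot

A 6-joint arm with a two-finger parallel gripper is mounted at the origin on the work surface. World frame = base frame: x ahead of the robot, y to its left, z up, the work surface at z = 0. Lengths are in mm, angles in rad, forces in N, time in s.
With the tool pointing down it reaches from about 300 to 750 mm from the base axis. Payload 8.5 kg.
Tool frame: the origin (TCP) lies midway between the tips of the shut fingers; the grasp point (between the pads) lies 19 mm behind it (manip.tcp_to_grasp is the distance from the TCP to the grasp point, in mm); z points along the fingers, y is the direction in which the jaws open and shut (so a half turn about z gives the same grasp; the last joint's range is limited). The gripper opens to 88 mm and grips with 3 to 60 N. Pads are 18 mm wide; open, the fingers measure 123 mm over their backs; the gripper's body (75 mm by 187 mm) begins 45 mm behind the grasp point.
Start: joints at [-1.505, 0.381, 1.297, -0, 1.464, -0.215], TCP at [152.413, -528.442, 213.048] pointing down, gripper open.
Joint ranges: [-3.11, 3.11], [-0.89, 2.33], [0.22, 2.48], [-1.42, 4.56], [0.17, 2.85], [-2.88, 2.88]. Speed limits (rad/s): [2.39, 2.39, 3.14, 3.14, 3.14, 3.14].

## Interface

Orientations are given as a unit quaternion [x, y, z, w].
In Python, from workcell import sense, cams, ticket, manip gives the robot as it stands.
- The arm moves only by the tool carry_out, never from a script. Its argument "targets" is a list of rows, each an object with "xyz": the shift along the tool's x, y, z in m, a list of three; "rot": the turn, a rotation vector about the tool's x, y, z in rad, a list of three. In form: [{"xyz": [tx, ty, tz], "rot": [ax, ay, az]}, ...]. A call has 1 to 10 rows; each row shifts and turns the pose as measured when the row begins, along the tool's axes as they then stand; what a row does not reach is not made up. A row lasts 1/12 s, in which the tool goes at most 41.7 mm and 7.16 degrees, less where a joint would pass 70% of its speed; a pose out of reach is approached as far as the arm can. A call with a gripper value outside its range is refused whole. "claw" is the closure, from -1 (fully open) to 1 (shut), so that 0 is half open, set as the call begins (left out, the last holds). The fingers move at their own pace and stop on an object; the grip force is fixed at half the most. Time passes only in rows, so rows that do not move let the fingers close. It gives the time, the measured TCP pose, the force and the opening at its end, in the units of the state.
- sense(): the state, without advancing time (a new reading comes with each control period).
- cams.snapshot(name): name is "side" or "top"; returns a dict with "color" (400x640x3 uint8, red, green, blue), "range_z" (400x640 float32, mm along the optical axis (not along the pixel's ray), 0 where there is no reading), "fx", "fy", "cx", "cy" (pixels), "k1" (the pictures are not rectified: a ray, as slopes to the right and down, at radius r is drawn at 1 + k1 r^2 times it, then the intrinsics apply), "extrinsics" (4x4, takes a point from world to camera coordinates). Camera axes: x right, y down, z forward; pixel columns grow to the right and rows downward; lengths in mm; the calibration is good to about 2 mm. A picture is of the moment at which its call begins.
- ticket.close_job(): hands the job in, once; it reports no verdict.
The state is a dict: "t": time; "q": joint angles; "joint_vel": joint speeds; "tau": joint torques, N m; "tool_pos": TCP position; "tcp_rot": TCP orientation; "force": force on the tool from outside, world axes, zero at the start; "torque": the same for the moment, N m; "gripper_width": finger opening in mm.
Only numpy, scipy, OpenCV 4.12 (cv2) and the standard library are available. Lean on these libraries where they do the work, as an engineer would, in place of code of your own. Each camera call takes 0.05 s, during which the arm holds its last target.

## Working session

There is one attempt and no reset: what is moved stays moved. The work goes in short steps, Python scripts to look and compute and a tool call to move; the robot and the scene stay as the last step left them, time stands still between calls to the robot, and variables do not carry over. Pictures are saved under pics/ and viewed, and the job is handed in when it is done.

Besides the shell and the picture viewer there is one more tool, called after "Call:" as name(argument=value, ...), one argument or row to a line, values as JSON. carry_out: Moves the arm, as the interface text tells. Its arguments: {"type":"object","properties":{"targets":{"type":"array","items":{"type":"object","properties":{"xyz":{"type":"array","items":{"type":"number"}},"rot":{"type":"array","items":{"type":"number"}}}}},"claw":{"type":"number"}},"required":["targets"]}

```bash
mkdir -p pics
cat > h.py <<'E'
import numpy as np, cv2
from workcell import sense, cams, ticket, manip
def snap(n,f):
    s=cams.snapshot(n); cv2.imwrite(f'pics/{f}.png',s['color'][:,:,::-1]); np.savez(f'pics/{f}.npz',**s); return s
def world(s):
    h,w=s['range_z'].shape
    u,v=np.meshgrid(np.arange(w),np.arange(h))
    K=np.array([[s['fx'],0,s['cx']],[0,s['fy'],s['cy']],[0,0,1.]],float)
    p=np.stack([u,v],-1).reshape(-1,1,2).astype(float)
    d=cv2.undistortPoints(p,K,np.array([float(s['k1']),0,0,0])).reshape(h,w,2)
    z=s['range_z'].astype(float)
    c=np.stack([d[...,0]*z,d[...,1]*z,z,np.ones_like(z)],-1)
    W=c@np.linalg.inv(np.array(s['extrinsics'])).T
    W=W[...,:3]; W[z==0]=np.nan
    return W
E
python3 - <<'E'
from h import *
for n in('top','side'):
    s=snap(n,n+'0'); print(n,s['fx'],s['k1'],s['extrinsics'])
print(sense())
E
```

```text
top 419.53648139355704 -0.010596926222604509 [[-2.19816727e-02 -9.99756374e-01  1.99984707e-03 -1.12814580e+01]
 [-9.98368600e-01  2.18456355e-02 -5.27532601e-02  5.86529173e+02]
 [ 5.26967201e-02 -3.15618942e-03 -9.98605575e-01  1.30494071e+03]
 [ 0.00000000e+00  0.00000000e+00  0.00000000e+00  1.00000000e+00]]
side 491.44643428517054 -0.10189901366776907 [[-9.38609048e-01 -3.44952744e-01  4.54520483e-03  5.44748605e+02]
 [-1.96588490e-01  5.23993555e-01 -8.28724152e-01  1.74368135e+02]
 [ 2.83489012e-01 -7.78741523e-01 -5.59638831e-01  1.08994741e+03]
 [ 0.00000000e+00  0.00000000e+00  0.00000000e+00  1.00000000e+00]]
{'t': 0.1, 'q': array([-1.50529019e+00,  3.81100360e-01,  1.29813237e+00, -4.77449924e-05,
        1.46363986e+00, -2.15325507e-01]), 'joint_vel': array([ 0.00095428, -0.00231781, -0.00279618,  0.00097601,  0.00069729,
        0.00164134]), 'tau': array([ 3.94012008e-03, -4.38654685e+01, -2.24914312e+01,  7.14518828e-02,
        3.42168810e-02, -7.71185637e-05]), 'tool_pos': array([ 152.38720206, -528.16728263,  212.53246627]), 'tcp_rot': array([ 9.90157323e-01,  1.39957370e-01,  2.42273720e-05, -6.39946352e-04]), 'force': array([0.50860492, 0.65615489, 0.16608159]), 'torque': array([-0.05380013, -0.07891937, -0.01076905]), 'gripper_width': 88.04356577489963}
```

```bash
ls pics
```

```text
side0.npz
side0.png
top0.npz
top0.png
```

View pics/top0.png

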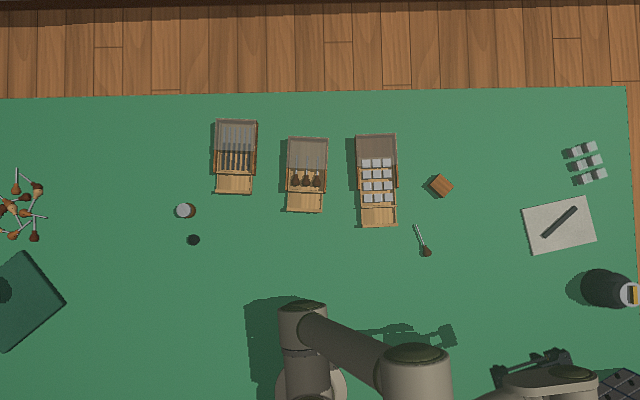

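View pics/side0.png

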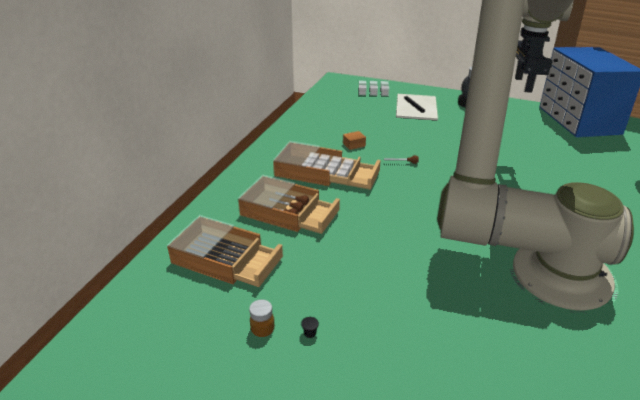

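The top view shows the file case at about (236,155), the graver case at (306,175) and the box case at (377,180). The box tray is out towards the robot with its lip at about (379,225). The jar is at (185,211), loupe (193,240), block (440,186) and loose graver (422,242). Next I measure.

Run:
```python
from h import *
s=np.load('pics/top0.npz'); W=world(s)
c=s['color'][105:235,195:405,::-1]; cv2.imwrite('pics/z.png',cv2.resize(c,None,fx=3.8,fy=3.8,interpolation=cv2.INTER_CUBIC))
z=W[...,2]
for n,(u0,u1,v0,v1) in dict(file=(205,265,110,205),graver=(276,335,128,222),box=(346,408,124,236)).items():
    w=W[v0:v1,u0:u1].reshape(-1,3); print(n)
    for lo,hi in((38,50),(48,60)):
        m=(w[:,2]>lo)&(w[:,2]<hi); p=w[m]
        print(lo,hi,m.sum(),p.min(0).round(),p.max(0).round())
    m=(w[:,2]>8); p=w[m][:,:2].astype(np.float32); print(cv2.minAreaRect(p), p.min(0))
for (u,v) in [(300,300),(250,250),(340,250)]: print(W[v,u])
for n,uv in dict(jar=(185,211),loupe=(193,240),block=(440,186),gr=(425,251)).items(): print(n,W[uv[1],uv[0]])
```

```text
file
38 50 349 [618. 153.  38.] [854. 287.  50.]
48 60 1375 [619. 154.  48.] [855. 287.  60.]
((753.7265014648438, 231.18572998046875), (177.23866271972656, 270.7237854003906), 88.91134643554688) [617.3303  144.77963]
graver
38 50 386 [555. -65.  38.] [796.  67.  50.]
48 60 1396 [562. -70.  48.] [795.  66.  60.]
((681.6972045898438, 13.071662902832031), (172.21910095214844, 251.6436767578125), 78.7281494140625) [555.07513 -89.56294]
box
38 50 495 [ 506. -283.   38.] [ 793. -153.   50.]
48 60 1371 [ 508. -282.   48.] [ 798. -153.   60.]
((644.1979370117188, -230.1339111328125), (316.90240478515625, 163.3094024658203), 8.194989204406738) [ 482.90378 -294.35507]
[301.10535494  24.5160864  114.03071327]
[441.15195013 183.64555517   0.64904614]
[ 434.72375144 -101.24111734   -2.05737798]
jar [566.64691812 369.59931231  62.96288964]
loupe [477.56913602 354.58389908  32.91123229]
block [ 628.51068901 -416.29194443   31.4589598 ]
gr [ 427.41806666 -363.58644646   26.16902611]
```

View pics/z.png

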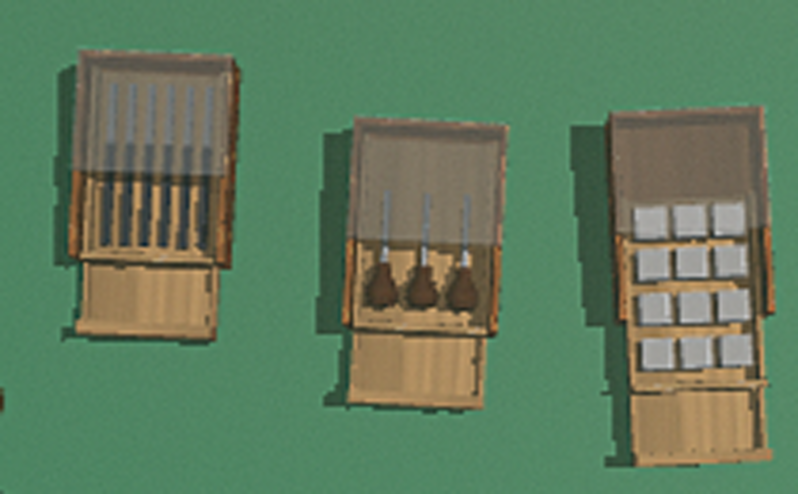

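```bash
cat >> h.py <<'E'
def ray(s,pts,z):
    K=np.array([[s['fx'],0,s['cx']],[0,s['fy'],s['cy']],[0,0,1.]],float)
    d=cv2.undistortPoints(np.array(pts,float).reshape(-1,1,2),K,np.array([float(s['k1']),0,0,0])).reshape(-1,2)
    E=np.array(s['extrinsics']);R=E[:3,:3];C=-R.T@E[:3,3]
    D=np.c_[d,np.ones(len(d))]@R
    return C+D*((z-C[2])/D[:,2])[:,None]
E
python3 - <<'E'
from h import *
s=np.load('pics/top0.npz'); W=world(s)
f=lambda P:(np.array(P,float)+.5)/3.8-.5+[195,105]
for n,P,L in [('file',[(80,50),(238,57),(70,256),(230,267)],[(76,334),(215,340)]),
 ('graver',[(355,118),(508,126),(344,328),(496,335)],[(348,405),(482,408)]),
 ('box',[(608,113),(764,106),(622,320),(774,313)],[(635,465),(771,460)])]:
    w=ray(s,f(P),54); l=ray(s,f(L),44)
    print(n,w[:,:2].round(1).tolist(),'ctr',w.mean(0)[:2].round(1))
    ax=(w[:2].mean(0)-w[2:].mean(0)); print(' len',np.linalg.norm(ax[:2]),'yaw by len',np.arctan2(ax[1],ax[0]),'widths',np.linalg.norm(w[0]-w[1]),np.linalg.norm(w[2]-w[3]))
    r=w[0]-w[1]; print(' yaw by rear',np.arctan2(-r[0],r[1]))
    r=l[0]-l[1]; print(' lip',l[:,:2].round(1).tolist(),l.mean(0)[:2].round(1),np.linalg.norm(r),np.arctan2(-r[0],r[1]))
# depth-based lip tops
for n,(u0,u1,v0,v1) in dict(file=(205,265,170,205),graver=(276,335,195,222),box=(346,408,210,236)).items():
    w=W[v0:v1,u0:u1].reshape(-1,3); p=w[(w[:,2]>37)&(w[:,2]<51)]
    print(n,len(p),p[:,:2].mean(0).round(1),p[:,2].mean())
    w=W[v0-70:v1-30,u0:u1].reshape(-1,3); p=w[(w[:,2]>49)&(w[:,2]<62)]; 
    print('  rim',cv2.minAreaRect(p[:,:2].astype(np.float32)),p[:,2].mean())
s=np.load('pics/side0.npz');
c=s['color'][130:300,150:390,::-1]; cv2.imwrite('pics/zs.png',cv2.resize(c,None,fx=3.3,fy=3.3,interpolation=cv2.INTER_CUBIC))
E
```

```text
file [[853.1, 276.0], [844.5, 147.6], [684.8, 285.5], [673.1, 156.5]] ctr [763.9 216.4]
 len 170.0876604114598 yaw by len -0.05438255335770759 widths 128.69580039847025 129.58774523823146
 yaw by rear -0.06708292084286828
 lip [[622.4, 283.6], [615.0, 170.9]] [618.7 227.3] 112.97684686861199 -0.06513722894723699
graver [[792.3, 53.4], [783.0, -70.5], [621.7, 65.4], [613.4, -56.8]] ctr [702.6  -2.1]
 len 170.62379492497877 yaw by len -0.0754257145085519 widths 124.25580880873511 122.51424434129042
 yaw by rear -0.07438901455760163
 lip [[559.9, 64.0], [555.1, -44.4]] [557.5   9.8] 108.48726459440101 -0.04429964660622606
box [[792.0, -151.9], [795.0, -278.8], [623.3, -158.6], [626.3, -281.3]] ctr [ 709.1 -217.7]
 len 168.8042030126007 yaw by len 0.027462300135004357 widths 126.91652193588625 122.79138954536602
 yaw by rear 0.024237297972922785
 lip [[506.4, -167.0], [508.0, -277.1]] [ 507.2 -222. ] 110.14153410270285 0.014474670100987531
file 220 [650.8 226.2] 44.55332543230609
  rim ((767.531005859375, 220.76083374023438), (127.01301574707031, 168.9020538330078), 86.623779296875) 54.52806066438948
graver 118 [563.8   9.3] 43.9952907593805
  rim ((705.5186767578125, -0.9861373901367188), (126.0912094116211, 171.28640747070312), 85.70162200927734) 54.26813775349092
box 120 [ 511.6 -221.1] 44.15475685007201
  rim ((701.3590698242188, -218.06402587890625), (148.62820434570312, 126.16045379638672), 1.1855127811431885) 54.196047206063206
```

View pics/zs.png

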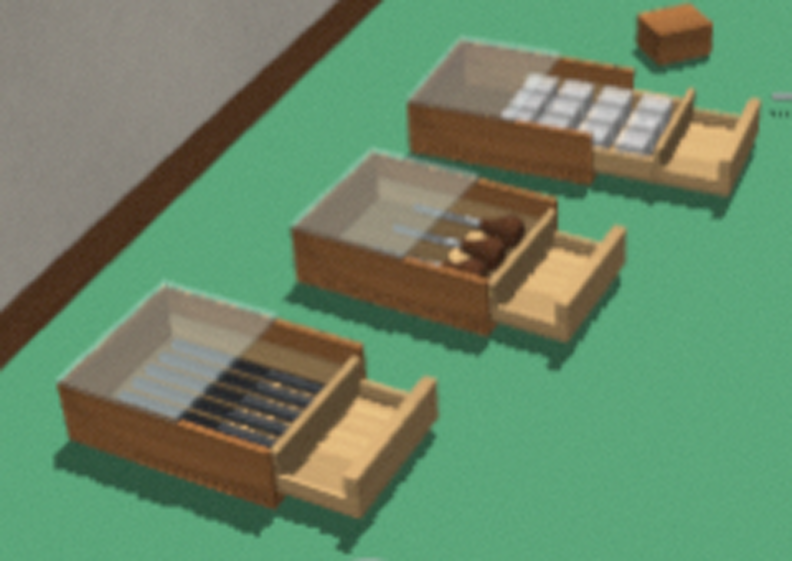

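Measured centres: graver case about (704,-1), yaw -0.075, tray shut. Box case about (708,-218), yaw 0.025, lip at about (511.6,-221), so roughly 56 mm out. Heights come out at 44 and 54 mm and the sizes at 126x170, both as given. I'll close the fingers and square the tool to the box case.

```bash
cat >> h.py <<'E'
from scipy.spatial.transform import Rotation as Ro
def go(xyz,yaw):
    s=sense(); R=Ro.from_quat(s['tcp_rot']); T=Ro.from_matrix(np.array([[np.cos(yaw),np.sin(yaw),0],[np.sin(yaw),-np.cos(yaw),0],[0,0,-1]]))
    print('t',round(s['t'],2),'pos',s['tool_pos'].round(1),'F',s['force'].round(1),'w',round(s['gripper_width'],1))
    d=np.array(xyz)-s['tool_pos']
    print('tool shift mm',R.inv().apply(d).round(1),'rot',(R.inv()*T).as_rotvec().round(3),' after-rot shift',T.inv().apply(d).round(1))
E
python3 -c "
from h import *
go([470,-221,110],0.025)"
```

```text
t 0.1 pos [ 152.4 -528.2  212.5] F [0.5 0.7 0.2] w 88.0
tool shift mm [ 390.3 -207.   102.9] rot [-0.001 -0.     0.256]  after-rot shift [ 325.2 -299.1  102.5]
```

Call:
carry_out(
  targets=[
    {"xyz":[0,0,0],"rot":[0,0,0.085]},
    {"xyz":[0,0,0],"rot":[0,0,0.085]},
    {"xyz":[0,0,0],"rot":[0,0,0.085]},
    {"xyz":[0,0,0],"rot":[0,0,0]},
  ],
  claw=1,
)

```text
t: 0.43
tool_pos: [152.4, -527.4, 211.0]
tcp_rot: [1.0, 0.007, -0.0, -0.002]
force: [-0.2, 0.4, 0.1]
gripper_width: 63.5
```

```bash
python3 -c "
from h import *
go([470,-221,110],0.025)"
```

```text
t 0.43 pos [ 152.4 -527.4  211. ] F [-0.2  0.4  0.1] w 63.5
tool shift mm [ 322.2 -301.2  102.4] rot [-0.005  0.    -0.01 ]  after-rot shift [ 325.2 -298.4  101. ]
```

Call:
carry_out(
  targets=[
    {"xyz":[0.026,-0.024,0],"rot":[0,0,0]},
    {"xyz":[0.026,-0.024,0],"rot":[0,0,0]},
    {"xyz":[0.026,-0.024,0.004],"rot":[0,0,0]},
    {"xyz":[0.026,-0.024,0.004],"rot":[0,0,0]},
    {"xyz":[0.026,-0.024,0.004],"rot":[0,0,0]},
    {"xyz":[0.026,-0.024,0.004],"rot":[0,0,0]},
    {"xyz":[0.026,-0.024,0.004],"rot":[0,0,0]},
    {"xyz":[0.026,-0.024,0.004],"rot":[0,0,0]},
    {"xyz":[0.026,-0.024,0],"rot":[0,0,0]},
    {"xyz":[0,0,0],"rot":[0,0,0]},
  ],
  claw=1,
)

```text
t: 1.27
tool_pos: [388.0, -296.1, 184.2]
tcp_rot: [1.0, 0.019, -0.001, -0.004]
force: [0.3, -0.1, -0.3]
gripper_width: 0.3
```

```bash
python3 -c "
from h import *
go([470,-221,110],0.025)"
```

```text
t 1.27 pos [ 388.  -296.1  184.2] F [ 0.3 -0.1 -0.3] w 0.3
tool shift mm [ 84.9 -71.3  74.6] rot [-0.009  0.002  0.012]  after-rot shift [ 83.9 -73.   74.2]
```

Call:
carry_out(
  targets=[
    {"xyz":[0.022,-0.019,0.012],"rot":[-0.008,0,0.012]},
    {"xyz":[0.022,-0.019,0.015],"rot":[0,0,0]},
    {"xyz":[0.022,-0.019,0.015],"rot":[0,0,0]},
    {"xyz":[0.018,-0.015,0.016],"rot":[0,0,0]},
    {"xyz":[0,0,0.016],"rot":[0,0,0]},
    {"xyz":[0,0,0],"rot":[0,0,0]},
  ],
)

```text
t: 1.77
tool_pos: [473.6, -217.8, 107.3]
tcp_rot: [1.0, 0.022, -0.001, 0.001]
force: [-0.3, -0.4, -0.7]
gripper_width: 0.2
```

```bash
python3 -c "
from h import *
go([470,-221,26],0.025)
s=snap('side','side1')
c=s['color'][100:280,230:450,::-1]; cv2.imwrite('pics/z1.png',cv2.resize(c,None,fx=3.3,fy=3.3))"
```

```text
t 1.77 pos [ 473.6 -217.8  107.3] F [-0.3 -0.4 -0.7] w 0.2
tool shift mm [-3.7  2.9 81.3] rot [0.002 0.001 0.018]  after-rot shift [-3.7  3.1 81.3]
```

View pics/z1.png

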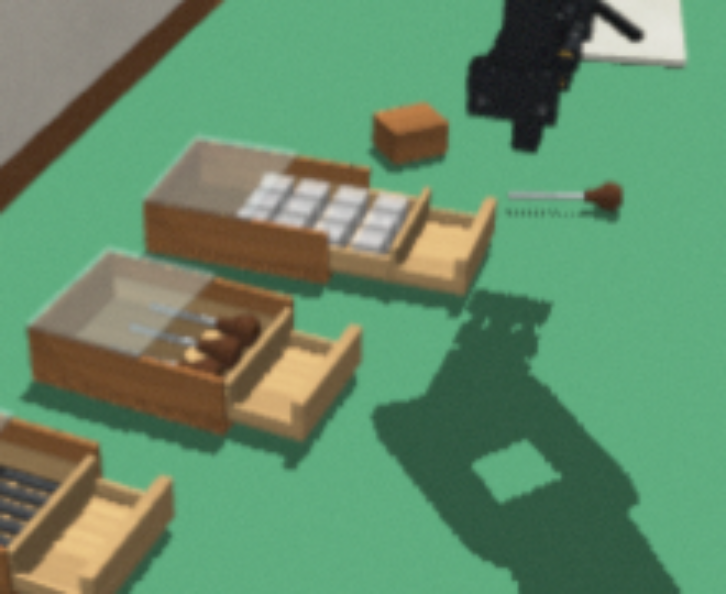

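The closed fingertips are hanging at crop (525,145), above and in front of the box lip at (480,245), well clear of it. I'll lower.

Call:
carry_out(
  targets=[
    {"xyz":[-0.002,0.002,0.025],"rot":[0,0,0.01]},
    {"xyz":[-0.002,0.001,0.025],"rot":[0,0,0]},
    {"xyz":[0,0,0.02],"rot":[0,0,0]},
    {"xyz":[0,0,0.01],"rot":[0,0,0]},
    {"xyz":[0,0,0],"rot":[0,0,0]},
  ],
)

```text
t: 2.23
tool_pos: [471.1, -227.6, 31.7]
tcp_rot: [1.0, 0.017, 0.004, 0.005]
force: [-0.5, 0.1, 0.6]
gripper_width: 0.8
```

```bash
python3 -c "
from h import *
go([553,-221,25],0.025)"
```

```text
t 2.23 pos [ 471.1 -227.6   31.7] F [-0.5  0.1  0.6] w 0.8
tool shift mm [82.1 -3.8  7.3] rot [ 0.01  -0.008  0.01 ]  after-rot shift [82.1 -4.5  6.7]
```

Call:
carry_out(
  targets=[
    {"xyz":[0.008,-0.002,0.004],"rot":[0.01,-0.008,0.01]},
    {"xyz":[0.008,-0.002,0.002],"rot":[0,0,0]},
    {"xyz":[0.008,0,0],"rot":[0,0,0]},
    {"xyz":[0.008,0,0],"rot":[0,0,0]},
    {"xyz":[0.008,0,0],"rot":[0,0,0]},
  ],
)

```text
t: 2.65
tool_pos: [515.2, -225.3, 30.1]
tcp_rot: [1.0, 0.011, 0.002, 0.002]
force: [-0.9, 0.1, 0.8]
gripper_width: 0.4
```

Call:
carry_out(
  targets=[
    {"xyz":[0.007,0,0],"rot":[0,0,0]},
    {"xyz":[0.007,0,0],"rot":[0,0,0]},
    {"xyz":[0.007,0,0],"rot":[0,0,0]},
  ],
)

```text
t: 2.9
tool_pos: [539.8, -224.7, 31.3]
tcp_rot: [1.0, 0.012, 0.003, 0.002]
force: [0.4, -0.5, -0.3]
gripper_width: 0.4
```

```bash
python3 -c "
from h import *
go([553,-221,25],0.025)"
```

```text
t 2.9 pos [ 539.8 -224.7   31.3] F [ 0.4 -0.5 -0.3] w 0.4
tool shift mm [13.2 -3.4  6.4] rot [ 0.005 -0.006 -0.001]  after-rot shift [13.3 -3.4  6.3]
```

```bash
python3 -c "
from h import *
s=snap('side','side2')
c=s['color'][100:280,230:450,::-1]; cv2.imwrite('pics/z2.png',cv2.resize(c,None,fx=3.3,fy=3.3))
go([553,-221,25],0.025)"
```

```text
t 2.95 pos [ 540.9 -224.8   31.4] F [ 0.8 -0.3 -0.1] w 0.5
tool shift mm [12.1 -3.6  6.5] rot [ 0.005 -0.007 -0.001]  after-rot shift [12.2 -3.5  6.4]
```

View pics/z2.png

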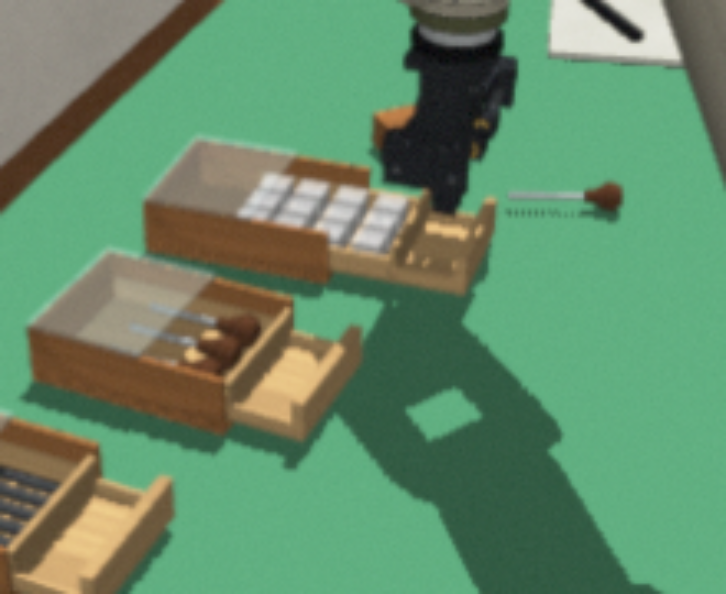

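The fingertip shows at crop (445,205), apparently over the well, and the tray hasn't moved. Something disagrees, so I'll compare the projected TCP with the depth.

```bash
cat >> h.py <<'E'
def proj(s,P):
    E=np.array(s['extrinsics']); K=np.array([[s['fx'],0,s['cx']],[0,s['fy'],s['cy']],[0,0,1.]],float)
    return cv2.projectPoints(np.array(P,float).reshape(-1,1,3),cv2.Rodrigues(E[:3,:3])[0],E[:3,3],K,np.array([float(s['k1']),0,0,0]))[0].reshape(-1,2)
E
python3 - <<'E'
from h import *
s=np.load('pics/side2.npz');W=world(s)
cr=lambda p:(p-[230,100])*3.3
print('tcp',cr(proj(s,[541,-225,31])),'lip pts',cr(proj(s,[[511,-166,44],[511,-276,44],[566,9,44]])))
for p in [(445,200),(445,190),(440,180),(450,170),(490,205),(480,240),(467,265),(430,195),(410,245),(330,240),(185,140),(440,280)]:
    u,v=int(p[0]/3.3+230),int(p[1]/3.3+100); print(p,W[v,u].round(1))
t=snap('top','top2')
c=t['color'][105:235,195:405,::-1]; cv2.imwrite('pics/z2t.png',cv2.resize(c,None,fx=3.8,fy=3.8,interpolation=cv2.INTER_CUBIC))
E
```

```text
tcp [[441.88870005 232.64491564]] lip pts [[457.51296233 260.11604211]
 [491.57855632 198.29649872]
 [323.33481369 361.7470945 ]]
(445, 200) [ 539.1 -212.    72.8]
(445, 190) [ 521.  -141.1  123.3]
(440, 180) [ 524.4 -142.   131.1]
(450, 170) [ 514.1 -131.3  147.4]
(490, 205) [ 511.8 -268.9   41.3]
(480, 240) [ 507.5 -221.2   35.3]
(467, 265) [ 507.  -177.9   34.1]
(430, 195) [ 586.  -342.    -2.6]
(410, 245) [ 568.  -218.6   17.2]
(330, 240) [ 626.3 -176.    35.5]
(185, 140) [ 846.  -363.1   -1.7]
(440, 280) [ 527.6 -172.2   19.8]
```

View pics/z2t.png

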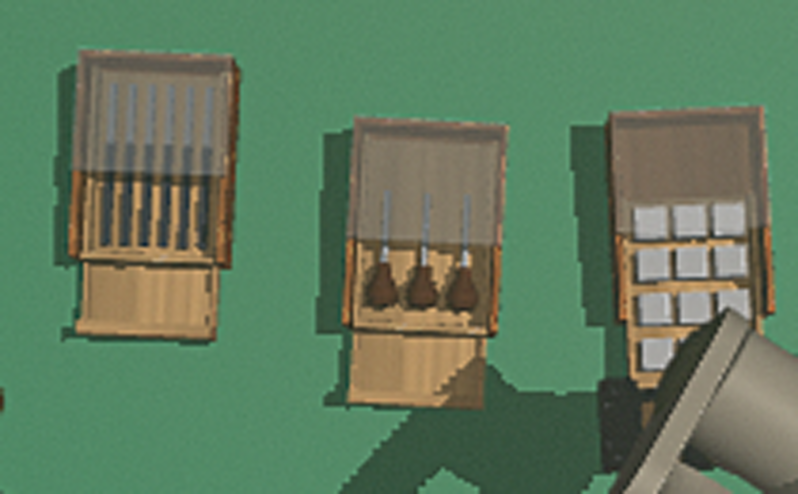

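Run:
```python
from h import *
for f,P in(('side0',[152.4,-528.2,212.5]),('side1',[473.6,-217.8,107.3]),('side2',[541,-225,31.4])):
    s=np.load(f'pics/{f}.npz');u,v=proj(s,P)[0]
    print(f,u,v)
    u0,v0=int(u)-45,int(v)-55
    c=s['color'][v0:v0+90,u0:u0+90,::-1].copy(); c=cv2.resize(c,None,fx=6,fy=6)
    cv2.drawMarker(c,(int((u-u0+.5)*6),int((v-v0+.5)*6)),(0,0,255),0,20,2); cv2.imwrite(f'pics/t_{f}.png',c)
a=[cv2.resize(cv2.imread(f'pics/t_{f}.png'),(390,390)) for f in('side1','side2')]
cv2.imwrite('pics/tt.png',np.hstack(a))
print(manip.__dict__ if hasattr(manip,'__dict__') else dir(manip))
```

```text
side0 520.9186798071473 92.9693934501068
side1 388.3314849291574 152.22399499319718
side2 363.9126082319029 170.3781359750532
{}
```

View pics/tt.png

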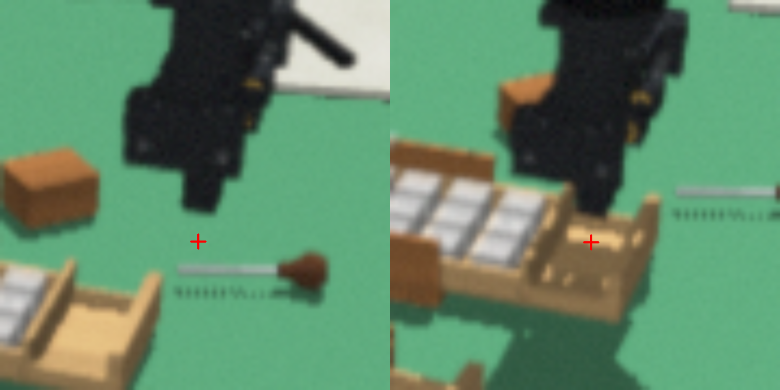

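The visible fingertip is about 7 px (roughly 20 mm) above the projected TCP in both side views. It therefore passed over the lip, and the tray is still about 56 mm out. I'll quantify this with depth.

Run:
```python
from h import *
for f,P in(('side1',[473.6,-217.8,107.3]),('side2',[541,-225,31.4])):
    s=np.load(f'pics/{f}.npz');W=world(s);u,v=proj(s,P)[0].astype(int)
    w=W[v-30:v+12,u-20:u+20].reshape(-1,3); g=s['color'][v-30:v+12,u-20:u+20].reshape(-1,3).max(1)
    m=(np.abs(w[:,0]-P[0])<40)&(np.abs(w[:,1]-P[1])<40)&(g<60)
    p=w[m]; p=p[np.argsort(p[:,2])]; print(f,len(p)); print(p[:40:4].round(0), p[:60].mean(0))
    q=p[(p[:,2]<P[2]+45)]; print('x range',q[:,0].min(),q[:,0].max(),np.median(q[:,0]),'y',np.percentile(q[:,1],[5,50,95]))
```

```text
side1 64
[[ 471. -203.  137.]
 [ 467. -201.  139.]
 [ 477. -207.  140.]
 [ 466. -228.  141.]
 [ 471. -202.  144.]
 [ 468. -200.  146.]
 [ 469. -204.  146.]
 [ 479. -201.  149.]
 [ 476. -200.  150.]
 [ 472. -205.  151.]] [ 468.70551508 -203.09492759  152.89020632]
x range 462.36445379305536 481.3997827035554 470.71218139883274 y [-223.65631933 -203.68870273 -200.3020652 ]
side2 69
[[ 535. -210.   62.]
 [ 533. -214.   63.]
 [ 542. -214.   65.]
 [ 547. -210.   66.]
 [ 538. -209.   68.]
 [ 539. -211.   70.]
 [ 541. -208.   71.]
 [ 534. -205.   74.]
 [ 542. -211.   76.]
 [ 533. -210.   78.]] [ 527.27456655 -207.80200868   93.76079922]
x range 528.631284315108 547.6938451660308 538.2504188942385 y [-217.48526026 -210.58041132 -207.34810449]
```

By depth, the physical tips sit roughly 20-30 mm above the reported TCP. I'll back off over the lip and then feel downwards in front of it.

Call:
carry_out(
  targets=[
    {"xyz":[0,0,-0.02],"rot":[0.005,-0.006,0]},
    {"xyz":[0,0,-0.01],"rot":[0,0,0]},
    {"xyz":[-0.025,0,0],"rot":[0,0,0]},
    {"xyz":[-0.025,-0.002,0],"rot":[0,0,0]},
    {"xyz":[-0.022,-0.001,0],"rot":[0,0,0]},
    {"xyz":[0,0,0],"rot":[0,0,0]},
  ],
)

```text
t: 3.5
tool_pos: [464.8, -222.5, 61.8]
tcp_rot: [1.0, 0.013, -0.0, 0.0]
force: [-0.0, -0.3, -0.5]
gripper_width: 0.4
```

```bash
python3 -c "
from h import *
go([470,-221,31],0.025)"
```

```text
t 3.5 pos [ 464.8 -222.5   61.8] F [-0.  -0.3 -0.5] w 0.4
tool shift mm [ 5.2 -1.3 30.8] rot [0.    0.001 0.001]  after-rot shift [ 5.2 -1.4 30.8]
```

Call:
carry_out(
  targets=[
    {"xyz":[0.002,0,0.02],"rot":[0,0,0]},
    {"xyz":[0,0,0.015],"rot":[0,0,0]},
    {"xyz":[0,0,0.008],"rot":[0,0,0]},
    {"xyz":[0,0,0.004],"rot":[0,0,0]},
    {"xyz":[0,0,0],"rot":[0,0,0]},
  ],
)

```text
t: 3.92
tool_pos: [467.6, -223.7, 15.0]
tcp_rot: [1.0, 0.012, 0.002, 0.002]
force: [-0.2, 0.2, -0.6]
gripper_width: 0.2
```

Run:
```python
from h import *
go([470,-221,10],0.025)
s=snap('side','side3');P=sense()['tool_pos']; u,v=proj(s,P)[0]
u0,v0=int(u)-45,int(v)-55
c=cv2.resize(s['color'][v0:v0+90,u0:u0+90,::-1].copy(),None,fx=6,fy=6)
cv2.drawMarker(c,(int((u-u0+.5)*6),int((v-v0+.5)*6)),(0,0,255),0,20,2); cv2.imwrite('pics/t3.png',c)
```

```text
t 3.92 pos [ 467.6 -223.7   15. ] F [-0.2  0.2 -0.6] w 0.2
tool shift mm [ 2.4 -2.6  5. ] rot [ 0.003 -0.003 -0.001]  after-rot shift [ 2.5 -2.6  5. ]
```

View pics/t3.png

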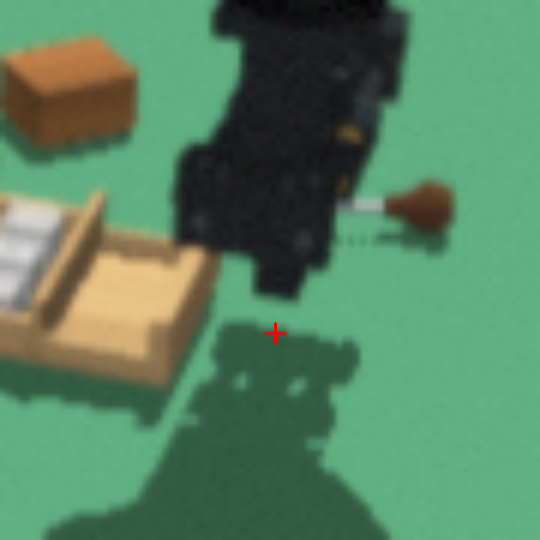

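The tip at (275,298) is still well above the bench, with a visible gap to its shadow. The TCP marker is drawn about 6 px lower. I'll keep lowering slowly and watch the force.

Call:
carry_out(
  targets=[
    {"xyz":[0,0,0.005],"rot":[0.003,-0.003,0]},
    {"xyz":[0,0,0.004],"rot":[0,0,0]},
    {"xyz":[0,0,0],"rot":[0,0,0]},
  ],
)

```text
t: 4.22
tool_pos: [468.9, -224.3, 6.9]
tcp_rot: [1.0, 0.012, 0.001, 0.001]
force: [-0.2, -0.3, -0.2]
gripper_width: 0.4
```

Call:
carry_out(
  targets=[
    {"xyz":[0,0,0.004],"rot":[0,0,0]},
    {"xyz":[0,0,0.003],"rot":[0,0,0]},
    {"xyz":[0,0,0],"rot":[0,0,0]},
  ],
)

```text
t: 4.47
tool_pos: [469.3, -224.5, -0.4]
tcp_rot: [1.0, 0.012, 0.002, 0.001]
force: [0.1, -0.4, 0.5]
gripper_width: 0.2
```

Run:
```python
from h import *
go([470,-221,10],0.025)
s=snap('side','side4');P=sense()['tool_pos']; u,v=proj(s,P)[0]
u0,v0=int(u)-45,int(v)-55
c=cv2.resize(s['color'][v0:v0+90,u0:u0+90,::-1].copy(),None,fx=6,fy=6)
cv2.drawMarker(c,(int((u-u0+.5)*6),int((v-v0+.5)*6)),(0,0,255),0,20,2); cv2.imwrite('pics/t4.png',c)
```

```text
t 4.47 pos [ 4.693e+02 -2.245e+02 -4.000e-01] F [ 0.1 -0.4  0.5] w 0.2
tool shift mm [  0.9  -3.4 -10.4] rot [ 0.003 -0.003 -0.001]  after-rot shift [  0.8  -3.5 -10.4]
```

View pics/t4.png

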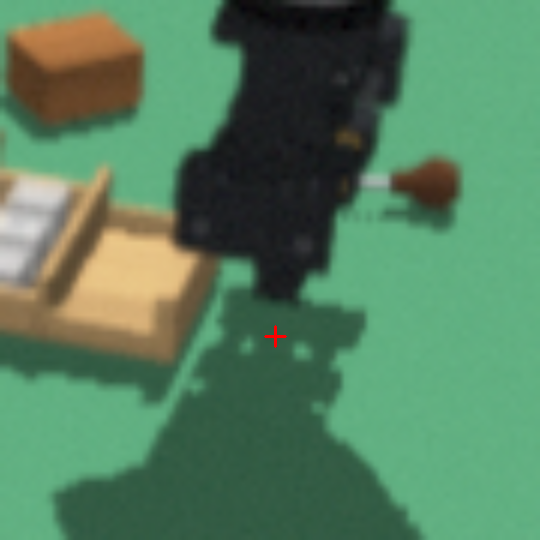

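Still no floor contact at reported z = -0.4, and the tip is about level with the middle of the lip. I'll go a little lower and then push.

Call:
carry_out(
  targets=[
    {"xyz":[0.004,-0.002,0.004],"rot":[0.003,-0.003,0]},
    {"xyz":[0.008,-0.001,0],"rot":[0,0,0]},
    {"xyz":[0.008,0,0],"rot":[0,0,0]},
    {"xyz":[0.006,0,0],"rot":[0,0,0]},
    {"xyz":[0.006,0,0],"rot":[0,0,0]},
  ],
)

```text
t: 4.93
tool_pos: [503.4, -220.4, -4.3]
tcp_rot: [1.0, 0.012, -0.0, -0.0]
force: [-4.5, -1.6, 0.4]
gripper_width: 0.4
```

Call:
carry_out(
  targets=[
    {"xyz":[0.006,0,0],"rot":[0,0,0]},
    {"xyz":[0.006,0,0],"rot":[0,0,0]},
  ],
)

```text
t: 5.1
tool_pos: [516.6, -220.1, -4.3]
tcp_rot: [1.0, 0.012, -0.001, -0.0]
force: [-2.7, -1.9, 1.3]
gripper_width: 0.5
```

Run:
```python
from h import *
go([553,-221,-5],0.025)
s=snap('side','side5');P=sense()['tool_pos']; u,v=proj(s,P)[0]
u0,v0=int(u)-45,int(v)-55
c=cv2.resize(s['color'][v0:v0+90,u0:u0+90,::-1].copy(),None,fx=6,fy=6)
cv2.imwrite('pics/t5.png',c)
```

```text
t 5.1 pos [ 516.6 -220.1   -4.3] F [-2.7 -1.9  1.3] w 0.5
tool shift mm [36.4  1.8  0.6] rot [-0.     0.002 -0.   ]  after-rot shift [36.4  1.8  0.7]
```

View pics/t5.png

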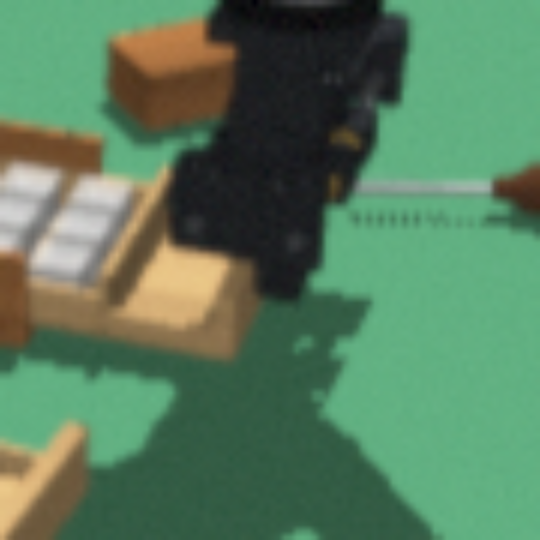

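Contact made at about 4 N. The finger at (280,280) is against the lip and the tray is going in, so I'll carry on.

Call:
carry_out(
  targets=[
    {"xyz":[0.006,0,0],"rot":[0,0,0]},
    {"xyz":[0.006,0,0],"rot":[0,0,0]},
    {"xyz":[0.006,0,0],"rot":[0,0,0]},
    {"xyz":[0.004,0,0],"rot":[0,0,0]},
  ],
)

```text
t: 5.48
tool_pos: [541.1, -219.4, -4.4]
tcp_rot: [1.0, 0.012, -0.001, -0.0]
force: [-2.5, -1.4, 1.7]
gripper_width: 0.1
```

Call:
carry_out(
  targets=[
    {"xyz":[0.004,0,0],"rot":[0,0,0]},
    {"xyz":[0.003,0,0],"rot":[0,0,0]},
  ],
)

```text
t: 5.65
tool_pos: [549.2, -219.3, -4.3]
tcp_rot: [1.0, 0.012, -0.001, -0.0]
force: [-2.4, -0.9, 1.4]
gripper_width: 0.7
```

Call:
carry_out(
  targets=[
    {"xyz":[0.003,0,0],"rot":[0,0,0]},
    {"xyz":[0.003,0,0],"rot":[0,0,0]},
  ],
)

```text
t: 5.82
tool_pos: [554.4, -219.0, -4.5]
tcp_rot: [1.0, 0.013, -0.003, -0.0]
force: [-23.9, -5.8, 16.1]
gripper_width: 0.3
```

That is a hard stop at x = 554, where 553 was expected. I'll hold briefly, back off and check.

Call:
carry_out(
  targets=[
    {"xyz":[0.001,0,0],"rot":[0,0,0]},
    {"xyz":[0,0,0],"rot":[0,0,0]},
    {"xyz":[0,0,0],"rot":[0,0,0]},
    {"xyz":[-0.01,0,0],"rot":[0,0,0]},
    {"xyz":[-0.015,0,0],"rot":[0,0,0]},
    {"xyz":[-0.015,0,0],"rot":[0,0,0]},
    {"xyz":[0,0,-0.025],"rot":[0,0,0]},
    {"xyz":[0,0,-0.03],"rot":[0,0,0]},
    {"xyz":[0,0,-0.03],"rot":[0,0,0]},
    {"xyz":[0,0,0],"rot":[0,0,0]},
  ],
)

```text
t: 6.65
tool_pos: [515.8, -219.5, 82.8]
tcp_rot: [1.0, 0.012, -0.003, -0.002]
force: [0.4, -0.6, 0.3]
gripper_width: 0.6
```

Run:
```python
from h import *
go([590,8,90],-0.075)
s=snap('side','side6');W=world(s)
c=s['color'][130:300,150:390,::-1]; cv2.imwrite('pics/z6.png',cv2.resize(c,None,fx=3.3,fy=3.3,interpolation=cv2.INTER_CUBIC))
```

```text
t 6.65 pos [ 515.8 -219.5   82.8] F [ 0.4 -0.6  0.3] w 0.6
tool shift mm [  79.9 -225.6   -6.9] rot [-0.003  0.006  0.1  ]  after-rot shift [  57.  -232.4   -7.2]
```

View pics/z6.png

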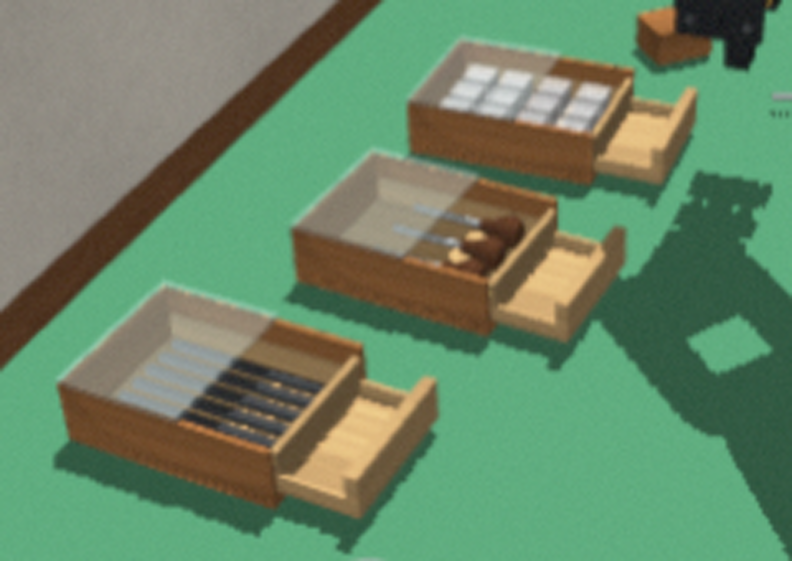

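The box tray is home, with its bulkhead flush at (612,110). Next I go to the graver well, targeting TCP (586,8).

Call:
carry_out(
  targets=[
    {"xyz":[0.008,-0.028,0],"rot":[0,0,0.05]},
    {"xyz":[0.008,-0.028,0],"rot":[0,0.005,0.05]},
    {"xyz":[0.006,-0.028,0],"rot":[0,0,0]},
    {"xyz":[0.006,-0.028,0],"rot":[0,0,0]},
    {"xyz":[0.006,-0.028,0],"rot":[0,0,0]},
    {"xyz":[0.006,-0.028,0],"rot":[0,0,0]},
    {"xyz":[0.004,-0.025,0],"rot":[0,0,0]},
    {"xyz":[0,0,0],"rot":[0,0,0]},
  ],
)

```text
t: 7.37
tool_pos: [572.1, -20.1, 73.4]
tcp_rot: [0.999, -0.043, -0.003, -0.004]
force: [-0.8, 1.1, 0.7]
gripper_width: 0.2
```

Run:
```python
from h import *
go([586,8,60],-0.075)
```

```text
t 7.37 pos [572.1 -20.1  73.4] F [-0.8  1.1  0.7] w 0.2
tool shift mm [ 11.6 -29.1  13.5] rot [-0.008  0.006 -0.01 ]  after-rot shift [ 11.8 -29.1  13.4]
```

Call:
carry_out(
  targets=[
    {"xyz":[0.006,-0.014,-0.002],"rot":[-0.008,0.006,-0.01]},
    {"xyz":[0.004,-0.012,0],"rot":[0,0,0]},
    {"xyz":[0,0,0],"rot":[0,0,0]},
  ],
)

```text
t: 7.62
tool_pos: [584.1, 7.2, 72.2]
tcp_rot: [0.999, -0.037, -0.002, -0.001]
force: [0.5, 0.2, -0.1]
gripper_width: 0.4
```

Run:
```python
from h import *
go([586,8,25],-0.075)
```

```text
t 7.62 pos [584.1   7.2  72.2] F [ 0.5  0.2 -0.1] w 0.4
tool shift mm [ 2.  -0.9 47.2] rot [-0.001  0.003  0.002]  after-rot shift [ 1.9 -0.9 47.2]
```

Now down to TCP z of about 25 (tip about 52), and look before entering the well.

Call:
carry_out(
  targets=[
    {"xyz":[0.002,0,0.02],"rot":[0,0.003,0]},
    {"xyz":[0,0,0.018],"rot":[0,0,0]},
    {"xyz":[0,0,0.006],"rot":[0,0,0]},
    {"xyz":[0,0,0],"rot":[0,0,0]},
  ],
)

```text
t: 7.95
tool_pos: [586.0, 5.4, 25.4]
tcp_rot: [0.999, -0.037, -0.0, -0.001]
force: [-1.4, -0.3, -0.7]
gripper_width: 0.4
```

Run:
```python
from h import *
go([586,8,0],-0.075)
s=snap('side','side7');P=sense()['tool_pos']; u,v=proj(s,P)[0]
u0,v0=int(u)-45,int(v)-55
c=cv2.resize(s['color'][v0:v0+90,u0:u0+90,::-1].copy(),None,fx=6,fy=6)
cv2.imwrite('pics/t7.png',c)
```

```text
t 7.95 pos [586.    5.4  25.4] F [-1.4 -0.3 -0.7] w 0.4
tool shift mm [-0.2 -2.6 25.4] rot [-0.001  0.001  0.001]  after-rot shift [-0.2 -2.6 25.4]
```

View pics/t7.png

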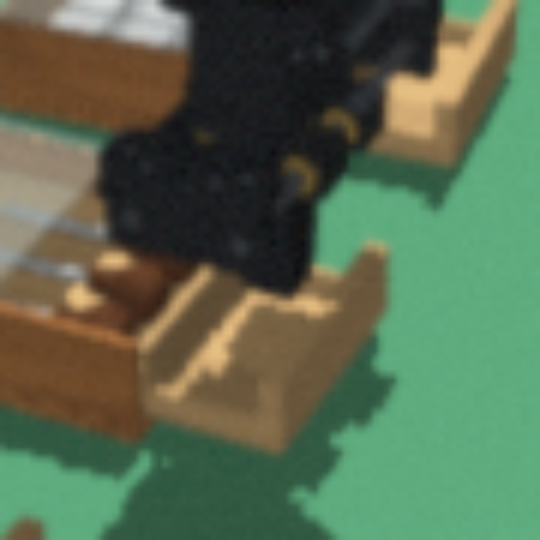

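Run:
```python
from h import *
s=np.load('pics/side7.npz');W=world(s)
u,v=proj(s,[586,5.4,25.4])[0];u0,v0=int(u)-45,int(v)-55
for P in ([577,22,52],[595,22,52],[577,22,57],[595,22,57],[563.5,9.5,44],[619,5.5,44]): print(P,((proj(s,P)[0]-[u0,v0]+.5)*6).round())
for p in [(280,285),(265,275),(295,280),(300,250),(280,250),(240,255),(200,240),(140,225),(115,200)]: print(p,W[v0+p[1]//6,u0+p[0]//6].round(1))
```

```text
[577, 22, 52] [285. 309.]
[595, 22, 52] [244. 300.]
[577, 22, 57] [285. 299.]
[595, 22, 57] [244. 290.]
[563.5, 9.5, 44] [326. 315.]
[619, 5.5, 44] [205. 282.]
(280, 285) [581.2  17.8  60. ]
(265, 275) [558.5  92.1 119.7]
(295, 280) [576.8   8.4  57.9]
(300, 250) [579.1  -4.9  63.9]
(280, 250) [580.2  20.7  79.9]
(240, 255) [568.3  91.6 125.3]
(200, 240) [586.1  89.6 125.2]
(140, 225) [611.5  87.6 126.2]
(115, 200) [620.9  88.2 135.3]
```

Depth puts the finger at x of about 577-590, y of about 18 and bottom z of about 57, with the rest of the gripper body at z = 120. It is over the well and clear, so I'll lower about 30 mm.

Call:
carry_out(
  targets=[
    {"xyz":[-0.001,-0.001,0.01],"rot":[0,0,0]},
    {"xyz":[0,0,0.008],"rot":[0,0,0]},
    {"xyz":[0,0,0.004],"rot":[0,0,0]},
    {"xyz":[0,0,0],"rot":[0,0,0]},
  ],
)

```text
t: 8.33
tool_pos: [586.1, 5.1, 3.8]
tcp_rot: [0.999, -0.038, 0.002, -0.0]
force: [-0.1, -0.2, -0.7]
gripper_width: 0.5
```

Call:
carry_out(
  targets=[
    {"xyz":[0,0,0.004],"rot":[0,0,0]},
    {"xyz":[0,0,0.002],"rot":[0,0,0]},
    {"xyz":[0,0,0],"rot":[0,0,0]},
  ],
)

```text
t: 8.58
tool_pos: [586.4, 5.0, -2.4]
tcp_rot: [0.999, -0.038, 0.002, -0.0]
force: [-1.2, 0.1, 0.0]
gripper_width: 0.2
```

Run:
```python
from h import *
go([484,16,-5],-0.075)
s=snap('side','side8');P=sense()['tool_pos']; u,v=proj(s,P)[0]
u0,v0=int(u)-45,int(v)-55
c=cv2.resize(s['color'][v0:v0+90,u0:u0+90,::-1].copy(),None,fx=6,fy=6)
cv2.imwrite('pics/t8.png',c)
```

```text
t 8.58 pos [586.4   5.   -2.4] F [-1.2  0.1  0. ] w 0.2
tool shift mm [-102.9   -3.2    2.2] rot [-0.001 -0.004 -0.001]  after-rot shift [-102.9   -3.3    2.6]
```

View pics/t8.png

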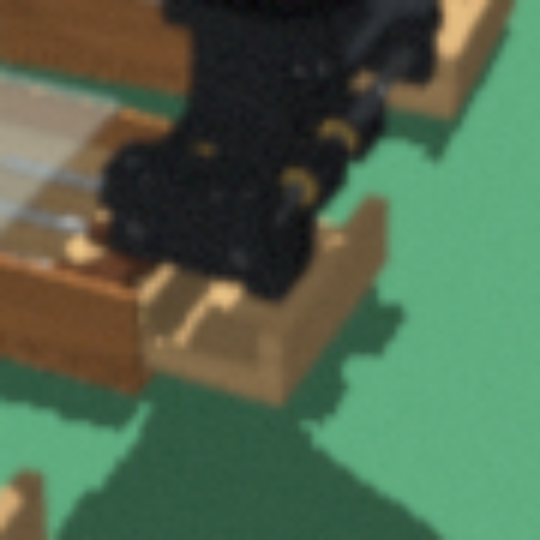

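The finger is down in the well behind the lip, with no contact force. I'll draw it out slowly.

Call:
carry_out(
  targets=[
    {"xyz":[-0.005,0,0],"rot":[0,0,0]},
    {"xyz":[-0.005,0,0],"rot":[0,0,0]},
    {"xyz":[-0.005,0,0],"rot":[0,0,0]},
    {"xyz":[-0.005,0,0],"rot":[0,0,0]},
    {"xyz":[-0.005,0,0],"rot":[0,0,0]},
  ],
)

```text
t: 9.05
tool_pos: [561.7, 6.8, -1.6]
tcp_rot: [0.999, -0.038, 0.005, -0.0]
force: [3.1, -0.0, -2.2]
gripper_width: 0.5
```

Run:
```python
from h import *
go([484,15,-4],-0.075)
```

```text
t 9.05 pos [561.7   6.8  -1.6] F [ 3.1 -0.  -2.2] w 0.5
tool shift mm [-78.1  -2.3   1.6] rot [-0.    -0.01  -0.001]  after-rot shift [-78.1  -2.4   2.4]
```

Drawing force is 3 N, so the lip is hooked. I'll continue.

Call:
carry_out(
  targets=[
    {"xyz":[-0.006,0,0],"rot":[0,-0.005,0]},
    {"xyz":[-0.006,0,0],"rot":[0,0,0]},
    {"xyz":[-0.006,0,0],"rot":[0,0,0]},
    {"xyz":[-0.006,0,0],"rot":[0,0,0]},
    {"xyz":[-0.006,0,0],"rot":[0,0,0]},
    {"xyz":[-0.006,0,0],"rot":[0,0,0]},
  ],
)

```text
t: 9.55
tool_pos: [522.3, 9.8, -1.5]
tcp_rot: [0.999, -0.038, 0.003, -0.0]
force: [3.8, -0.5, -2.0]
gripper_width: 0.8
```

Call:
carry_out(
  targets=[
    {"xyz":[-0.005,0,0],"rot":[0,0,0]},
    {"xyz":[-0.005,0,0],"rot":[0,0,0]},
  ],
)

```text
t: 9.72
tool_pos: [511.0, 10.6, -1.5]
tcp_rot: [0.999, -0.038, 0.003, -0.0]
force: [3.1, 0.7, -1.3]
gripper_width: 0.2
```

Run:
```python
from h import *
go([487,15,-4],-0.075)
```

```text
t 9.72 pos [511.   10.6  -1.5] F [ 3.1  0.7 -1.3] w 0.2
tool shift mm [-24.2  -2.5   2.4] rot [-0.    -0.006 -0.001]  after-rot shift [-24.2  -2.6   2.5]
```

Call:
carry_out(
  targets=[
    {"xyz":[-0.005,0,0],"rot":[0,0,0]},
    {"xyz":[-0.004,0,0],"rot":[0,0,0]},
    {"xyz":[-0.004,0,0],"rot":[0,0,0]},
  ],
)

```text
t: 9.97
tool_pos: [496.4, 11.7, -1.5]
tcp_rot: [0.999, -0.038, 0.003, -0.0]
force: [3.9, -0.5, -1.8]
gripper_width: 1.0
```

Call:
carry_out(
  targets=[
    {"xyz":[-0.003,0,0],"rot":[0,0,0]},
    {"xyz":[-0.003,0,0],"rot":[0,0,0]},
  ],
)

```text
t: 10.13
tool_pos: [491.4, 12.0, -1.2]
tcp_rot: [0.999, -0.038, 0.005, 0.0]
force: [17.7, 1.7, -12.3]
gripper_width: 0.5
```

Call:
carry_out(
  targets=[
    {"xyz":[-0.003,0,0],"rot":[0,0,0]},
  ],
)

```text
t: 10.22
tool_pos: [491.7, 11.9, -0.9]
tcp_rot: [0.999, -0.039, 0.009, 0.0]
force: [19.6, 3.1, -13.9]
gripper_width: 0.3
```

It stops hard at x of about 491.5 with 19 N. I'll hold, ease off the lip, lift straight up and look.

Call:
carry_out(
  targets=[
    {"xyz":[-0.001,0,0],"rot":[0,0,0]},
    {"xyz":[-0.001,0,0],"rot":[0,0,0]},
    {"xyz":[-0.001,0,0],"rot":[0,0,0]},
    {"xyz":[0.006,0,0],"rot":[0,-0.01,0]},
    {"xyz":[0.005,0,0],"rot":[0,0,0]},
    {"xyz":[0,0,0],"rot":[0,0,0]},
  ],
)

```text
t: 10.72
tool_pos: [502.1, 11.2, -0.3]
tcp_rot: [0.999, -0.039, 0.008, 0.0]
force: [-0.0, 0.4, -1.2]
gripper_width: 0.6
```

Call:
carry_out(
  targets=[
    {"xyz":[0,0,-0.01],"rot":[0,0,0]},
    {"xyz":[0,0,-0.02],"rot":[0,0,0]},
    {"xyz":[0,0,-0.03],"rot":[0,0,0]},
    {"xyz":[0,0,-0.03],"rot":[0,0,0]},
    {"xyz":[0,0,-0.03],"rot":[0,0,0]},
    {"xyz":[0,0,0],"rot":[0,0,0]},
  ],
)

```text
t: 11.22
tool_pos: [495.7, 12.1, 122.2]
tcp_rot: [0.999, -0.039, 0.002, -0.001]
force: [0.9, -0.5, 0.6]
gripper_width: 0.4
```

Run:
```python
from h import *
go([480,15,120],-0.075)
s=snap('side','side9');W=world(s)
c=s['color'][130:300,150:390,::-1]; cv2.imwrite('pics/z9.png',cv2.resize(c,None,fx=3.3,fy=3.3,interpolation=cv2.INTER_CUBIC))
w=W.reshape(-1,3)
for n,x0,x1,y0,y1 in(('grav',440,510,-60,80),('box',545,585,-290,-150),('file',600,640,150,300)):
    m=(w[:,0]>x0)&(w[:,0]<x1)&(w[:,1]>y0)&(w[:,1]<y1)&(w[:,2]>38)&(w[:,2]<49); print(n,m.sum(),np.median(w[m],0))
```

```text
t 11.22 pos [495.7  12.1 122.2] F [ 0.9 -0.5  0.6] w 0.4
tool shift mm [-15.8  -1.7   2.1] rot [-0.002 -0.003 -0.002]  after-rot shift [-15.8  -1.7   2.2]
grav 151 [475.78867934  21.43013882  43.48824739]
box 8 [ 569.26071695 -169.70268349   40.14747745]
file 212 [625.72116905 228.47729454  43.09836831]
```

View pics/z9.png

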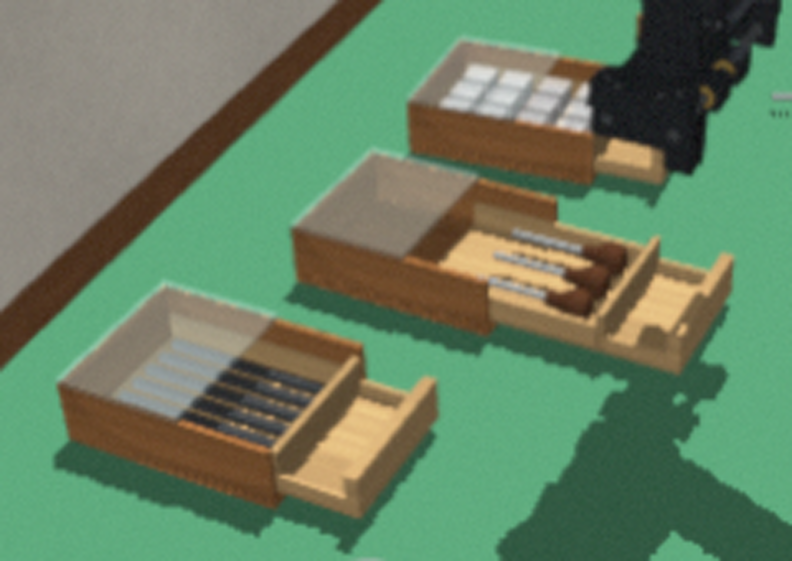

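The graver tray is out: its lip is now at (475.8, 21.4), about 88-89 mm from where it started, and I felt the stop. Next I check the box tray and the loose things from the top.

Run:
```python
from h import *
t=snap('top','top9'); c=t['color'][100:270,165:465,::-1]; cv2.imwrite('pics/zt9.png',cv2.resize(c,None,fx=2.6,fy=2.6,interpolation=cv2.INTER_CUBIC))
a=np.load('pics/top0.npz')['color'].astype(int); b=t['color'].astype(int)
for n,(u0,u1,v0,v1) in dict(jar=(172,200,200,222),loupe=(183,203,230,250),block=(425,458,170,202),graver=(408,440,220,262),file=(205,262,112,200)).items():
    print(n,np.abs(a-b)[v0:v1,u0:u1].mean().round(1))
```

```text
jar 2.4
loupe 2.2
block 2.4
graver 2.3
file 2.3
```

View pics/zt9.png

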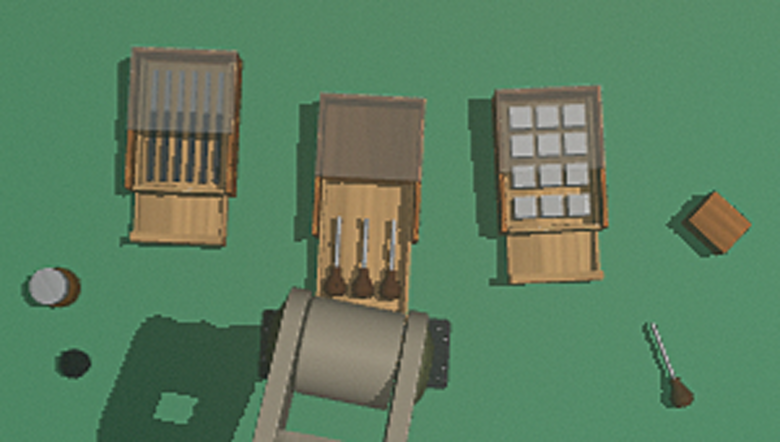

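The box tray's bulkhead is flush at (550,228). The file tray and the four loose things are pixel-unchanged, and the arm is clear of everything.

```bash
python3 -c "
from h import *
print(ticket.close_job()); print(sense()['t'])"
```

```text
the job is handed in; nothing more can be done
None
the job is handed in; nothing more can be done
```

I pushed the box tray fully home, then hooked the shut fingertips behind the graver tray's lip and drew it out to its stop. I gripped nothing. The job was handed in at about 11.3 s; no verdict is reported.

**Box tray:** it stopped hard at TCP x = 554 mm (553 expected, 24 N), and the last top picture shows its bulkhead flush with the case.

**Graver tray:** it drew at about 3–4 N and then stopped hard at about 19 N. Side-camera depth puts its lip 88–89 mm out. The TCP stopped at x ≈ 491.5 mm, about 4 mm short of the 487.5 mm I expected. I put that down to position and tilt error, given the hard stop and the camera reading.

**File tray and loose things:** comparing the first and last top pictures showed no change in the file tray, jar, loupe, block or loose graver. The arm was lifted clear, with about zero force.

**What disagreed:** the visible fingertips sat about 30 mm above the reported TCP, so my first push passed over the box lip without touching it. I saw this in the side picture and worked with the reported TCP near z = 0 from then on.

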